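Index the rotary table on by one hole

TASK

The indexing table on the garage bench holds a flange for its bolt holes. Press the index plunger right in with closed fingertips, push its arm round anticlockwise (seen from above) while the pin is out, and let the plunger spring fully back up into the next hole, so that the table is locked exactly one hole on. Only press and push: do not grip or force the mechanism, turn it the wrong way or swing it far past that hole, and leave the loose things round about where they are.

Things in the scene. Friction and masses are not known exactly. Their poses are not given: they have to be found in the camera images.
- indexer: rotary indexing table bolted to the bench, at any yaw within 26 degrees: grey cast foot 210 mm across with four ears reaching 148 mm from the axis, and on it a fixed steel division plate 270 mm across, underside 40 mm and top face 48 mm above the bench. Origin: on the vertical turning axis, at bench height; z up
- stud_top (a point): top of the centre stud, on the turning axis, 114 mm above the bench: the highest point. It holds an aluminium flange (120 mm across, top at 90 mm, raised hub 64 mm across to 97 mm) on the steel turning table (170 mm across, top at 78 mm)
- turntable (a joint): angle of the turning table with its index arm, rad: 0 at the start, locked in the starting hole; grows anticlockwise seen from above; 0.785 (45 degrees) in the next hole. Friction about 0.2 N m (1.7 N at the plunger): it stays where it is left when unlocked. About 0.01 rad of play when locked
- plunger (a joint): travel of the index plunger, m: 0 fully up (pin locked in a hole), 0.014 right in. Its spring pushes up with 6 N, rising to 10.5 N. The round-nosed pin, 10 mm thick, leaves the hole downwards and is clear of the plate from 0.011 on. Let go between holes, it stops at about 0.011, its nose rubbing under the plate, and snaps up by itself when a hole comes over it
- plunger_top (a point): centre of the top of the plunger's black mushroom head (34 mm across, the middle 26 mm flat), which points straight up on the outer end of the index arm, 115 mm from the turning axis; 92 mm above the bench when up, 78 mm when pressed right in. Turns with the arm. A finger push of 15 to 20 N is plenty; more than 50 N on the arm and plunger is forcing or gripping it
- cheeks (a point): point 10 mm above the plunger head, midway between the tops of two upright steel cheeks fast on the arm, one either side of the head along the direction of turning: 60 mm apart inside, 8 mm thick, 36 mm long radially, tops 102 mm above the bench. A fingertip moved round between them carries the arm by friction on the pressed head or by pushing the leading cheek
- next_hole (a point): centre, at the plate's top face, of the hole the pin must go into: one of eight holes 45 degrees apart on a circle of 115 mm radius, joined by a narrow circular slot; this one is 45 degrees anticlockwise of the starting hole
- oil_bottle: grey bottle of cutting oil, 60 mm across and 155 mm tall, standing loose about 240 mm from the axis; origin at the centre of its underside. Leave it
- deburrer: hand deburring tool like a screwdriver with a wooden handle, 190 mm long, lying loose on the bench. Leave it
- wrench: steel spanner, 180 mm long, lying loose on the bench. Leave it
- bolt_tray: small open steel tray of bolts, 110 by 80 by 35 mm, standing loose on the bench; origin at the centre of its underside. Leave it

How it is judged:
On the way, in this order (a step that is already met when the one before it is completed fails the run):
1. the plunger is pressed in until the pin is out of the starting hole (value of joint plunger above 0.0095 m and value of joint turntable below 0.15 rad), for 0.05 s.
2. the table is turned anticlockwise away from the starting hole with the pin out (value of joint turntable above 0.25 rad and value of joint plunger above 0.008 m).
At the end, for the whole second after the job is handed in: The table stands still 45 degrees (within 1.7 degrees) anticlockwise of where it began, with the plunger fully up again (within 2.5 mm), so that its pin is locked in the next hole; bottle, deburring tool, spanner and tray are within 20 mm of where they stood, and the bottle upright (value of joint turntable between 0.755 and 0.815 rad and value of joint plunger below 0.0025 m and velocity of joint turntable between -0.03 and 0.03 rad/s and distance of each of oil_bottle, deburrer, wrench, bolt_tray from where it was at the start of the episode below 0.02 m and angle between oil_bottle's own z axis and vertical below 0.2 rad); the robot touches nothing.
It fails at once if the table is turned the wrong way (more than 10 degrees clockwise of the starting hole) (value of joint turntable below -0.175 rad).
It fails at once if the table is swung more than 20 degrees past the next hole (value of joint turntable above 1.135 rad).
It fails at once if the mechanism is gripped or forced: more than 50 N between the fingers and the turning table with its arm and plunger (contact force between the fingers and turntable above 50 N).
It fails at once if a loose thing is lifted, knocked over or moved more than 30 mm (distance of any of oil_bottle, deburrer, wrench, bolt_tray from where it was at the start of the episode above 0.03 m or angle between oil_bottle's own z axis and vertical above 0.5 rad).
It also fails if it takes over 38 s, if anything falls off the work surface, if the arm or the gripper's body presses on something with over 40 N, if the wrist force passes 120 N, or if a joint passes its speed limit or range.

ROBOT

A 6-joint arm with a two-finger parallel gripper is mounted at the origin on the work surface. World frame = base frame: x ahead of the robot, y to its left, z up, the work surface at z = 0. Lengths are in m, angles in rad, forces in N, time in s.
With the tool pointing down it reaches from about 0.225 to 0.875 m from the base axis. Payload 3.4 kg.
Tool frame: the origin (TCP) lies midway between the tips of the shut fingers; the grasp point (between the pads) lies 19 mm behind it (manip.grasp_offset is the distance from the TCP to the grasp point, in m); x points along the fingers, y is the direction in which the jaws open and shut, and the axes are right-handed (so a half turn about x gives the same grasp; the last joint's range is limited). The gripper opens to 85 mm and grips with 20 to 120 N. Pads are 22 mm wide; open, the fingers measure 114 mm over their backs; the gripper's body (76 mm by 85 mm) begins 54 mm behind the grasp point. The pads swing forward as they close: fully open they stand 13 mm farther back than shut.
Start: joints at [-1.353, 0.276, 1.505, -0, 1.361, -0.121], TCP at [0.191, -0.542, 0.231] pointing down, gripper open.
Joint ranges: [-2.89, 2.89], [-0.75, 2.08], [0.22, 2.7], [-1.18, 4.32], [0.11, 2.71], [-2.7, 2.7]. Speed limits (rad/s): [2.57, 2.57, 3.14, 3.14, 3.14, 3.14].

INTERFACE

Orientations are given as a unit quaternion [w, x, y, z].
In Python, from rig import manip gives the robot as it stands.
- The arm moves only by the shell command python3 -m creep 'ROWS' [OPENING] [FORCE]. ROWS is a JSON object of lists of equal length, an entry for each row: "delta_pos": the shift along the tool's x, y, z in cm, a list of three; "dr": the turn, a rotation vector about the tool's x, y, z in rad, a list of three. In form: {"delta_pos": [[dx, dy, dz], ...], "dr": [[rx, ry, rz], ...]}. A call has 1 to 10 rows; each row is the pose to reach, as a shift and turn from the pose commanded when the call began, along the tool's axes at that moment; what a row does not reach only later rows make up. A row lasts 1/10 s, in which the tool goes at most 50 mm and 8.59 degrees, less where a joint would pass 70% of its speed; a pose out of reach is approached as far as the arm can. A call with a gripper value outside its range is refused whole. OPENING is the opening, from -1 (shut) to 1 (fully open), set as the call begins (- or left out, the last holds). The fingers move at their own pace and stop on an object; FORCE is the grip in N (left out, the last holds). Time passes only in rows, so rows that repeat a pose let the fingers close. It gives the time, the measured TCP pose, the force and the opening at its end, in the units of the state.
- manip.get_state(): the state, without advancing time (a new reading comes with each control period).
- manip.get_image(name): name is "scene" or "top"; returns a dict with "pixels" (400x640x3 uint8, blue, green, red), "depth" (400x640 float32, m along the optical axis (not along the pixel's ray), 0 where there is no reading), "intrinsics" (3x3 intrinsics, pixels), "rvec" (rotation vector, rad) and "tvec" (3), from world to camera coordinates, as OpenCV has them. Camera axes: x right, y down, z forward; pixel columns grow to the right and rows downward; lengths in m; the calibration is good to about 2 mm. A picture is of the moment at which its call begins.
- manip.sign_off(): hands the job in, once; it reports no verdict.
The state is a dict: "clock": time; "qpos": joint angles; "qd": joint speeds; "effort": joint torques, N m; "position": TCP position; "ee_rot": TCP orientation; "contact_force": force on the tool from outside, world axes, zero at the start; "moment": the same for the moment, N m; "width": finger opening in m.
Only numpy, scipy, OpenCV 4.12 (cv2) and the standard library are available. Lean on these libraries where they do the work, as an engineer would, in place of code of your own. Each camera call takes 0.05 s, during which the arm holds its last target. There are 200 camera calls.

## Working session

There is one attempt and no reset: what is moved stays moved. The work goes in short steps, Python scripts to look and compute and a shell command to move; the robot and the scene stay as the last step left them, time stands still between calls to the robot, and variables do not carry over. Pictures are saved under pics/ and viewed, about 8 in all and at most 12, crops included, and the job is handed in when it is done.

```bash
mkdir -p pics
cat > h.py <<'E'
import cv2,numpy as np
from rig import manip
def cam(n):
    d=manip.get_image(n);R=cv2.Rodrigues(np.array(d["rvec"],float))[0];t=np.array(d["tvec"],float).ravel();K=np.array(d["intrinsics"],float)
    return d,K,R,t
def cloud(d,K,R,t):
    Z=d["depth"];v,u=np.mgrid[:Z.shape[0],:Z.shape[1]]
    P=np.stack([(u-K[0,2])/K[0,0]*Z,(v-K[1,2])/K[1,1]*Z,Z],-1)
    return (P-t)@R
def ray(K,R,t,u,v,z):
    c=-R.T@t;r=R.T@np.linalg.inv(K)@[u,v,1];return c+r*(z-c[2])/r[2]
E
python3 - <<'E'
from h import *
s=manip.get_state();print(s)
for n in("scene","top"):
    d,K,R,t=cam(n);cv2.imwrite(f"pics/{n}0.png",d["pixels"]);print(n,K[0,0],-R.T@t,R[2])
    np.savez(f"{n}0.npz",px=d["pixels"],depth=d["depth"],K=K,R=R,t=t)
E
```

```text
{'clock': 0.0, 'qpos': array([-1.35301021e+00,  2.76601173e-01,  1.50616979e+00, -1.66199956e-06,
        1.36067416e+00, -1.21023485e-01]), 'qd': array([ 0.00191025, -0.00134346,  0.00029419, -0.00021203, -0.00095099,
        0.00098374]), 'effort': array([-1.08271848e-03, -4.16780484e+01, -2.45807076e+01,  7.95891719e-05,
        1.09950654e-02, -2.12730595e-05]), 'position': array([ 0.19097427, -0.54178962,  0.23042157]), 'ee_rot': array([-0.11856108, -0.69695218, -0.11986939,  0.69701668]), 'contact_force': array([-0.63168327, -0.13342194, -0.10395071]), 'moment': array([-0.01624188,  0.02375083,  0.01995396]), 'width': 0.08550428901672771}
scene 488.9817355760885 [ 1.25960751 -0.29761195  0.70671775] [-0.72016314  0.31354091 -0.61891611]
top 381.09396706822406 [0.5033952  0.02339726 0.79963034] [ 0.06285892  0.02124502 -0.99779627]
```

```bash
ls .
```

```text
h.py
pics
scene0.npz
top0.npz
```

View pics/scene0.png

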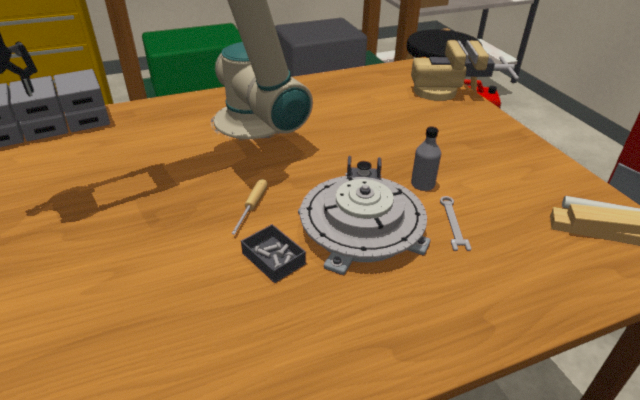

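View pics/top0.png

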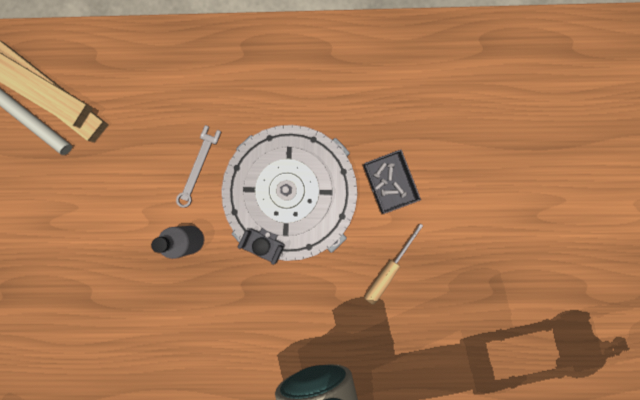

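The scene view shows the indexer with its stud at about (365,188), the plunger head at (364,167) on the robot's side, and the bottle to its right. In the top view the stud is at (286,189), the plunger head at (262,243) with its cheeks at about (244,237) and (279,250), and the bottle at (178,242). Anticlockwise takes the head through the bottom of the picture towards the right.

Run:
```python
from h import *
out={}
for n in("top","scene"):
    f=np.load(n+"0.npz");K,R,t=f["K"],f["R"],f["t"]
    P=cloud({"depth":f["depth"]},K,R,t)
    ok=f["depth"]>0
    x,y,z=P[...,0],P[...,1],P[...,2]
    if n=="top":
        p=ray(K,R,t,286,189,.114);q=ray(K,R,t,262,243,.092);print("ray stud",p,"head",q)
    # head: dark points within 25mm of q
    g=f["px"].max(-1)
    m=ok&(np.hypot(x-q[0],y-q[1])<.024)&(z>.086)&(z<.099)
    print(n,"head n",m.sum(),"mean",P[m].mean(0),"median z",np.median(z[m]),"bbox mid",(P[m].min(0)+P[m].max(0))/2,P[m].max(0)-P[m].min(0))
    m=ok&(np.hypot(x-p[0],y-p[1])<.02)&(z>.106);print(" stud",m.sum(),P[m].mean(0),z[m].max())
    m=ok&(np.hypot(x-p[0],y-p[1])<.055)&(np.abs(z-.090)<.003)
    A=np.c_[x[m],y[m],np.ones(m.sum())];
    m=ok&(np.hypot(x-p[0],y-p[1])<.16)&(np.abs(z-.048)<.004);b=P[m]
    print(" plate z",np.median(b[:,2]),"bbox mid",(b.min(0)+b.max(0))/2,np.ptp(b,axis=0))
    m=ok&(np.hypot(x-q[0],y-q[1])<.06)&(z>.0985)&(z<.106)&(np.hypot(x-p[0],y-p[1])>.08);c=P[m]
    if m.sum()>5:
        k,l,cc=cv2.kmeans(c[:,:2].astype(np.float32),2,None,(3,50,1e-5),5,0)
        print(" cheeks",m.sum(),cc,cc.mean(0),np.linalg.norm(cc[0]-cc[1]))
    cv2.imwrite(f"pics/{n}crop.png",cv2.resize(f["px"][170:280,200:350] if n=="top" else f["px"][140:260,290:440],None,fx=4,fy=4,interpolation=cv2.INTER_CUBIC))
```

```text
ray stud [0.55502414 0.09433456 0.114     ] head [0.4571866  0.14217348 0.092     ]
top head n 257 mean [0.450615   0.14494515 0.0917708 ] median z 0.09177413469584281 bbox mid [0.45064472 0.14532692 0.09161716] [0.03156404 0.03207226 0.00810327]
 stud 106 [0.55404405 0.09487881 0.11066928] 0.11574151077702781
 plate z 0.0486616367761118 bbox mid [0.5543636  0.09488608 0.04807984] [0.26823558 0.26807052 0.00782591]
 cheeks 162 [[0.46454895 0.17579995]
 [0.43523237 0.11458385]] [0.44989067 0.14519191] 0.06787395
scene head n 107 mean [0.45190553 0.14380245 0.09017279] median z 0.0903338967670173 bbox mid [0.45264561 0.14506762 0.0903251 ] [0.03254909 0.03322308 0.00839227]
 stud 62 [0.55497686 0.09467591 0.1097273 ] 0.11543774194691551
 plate z 0.04739913653449577 bbox mid [0.55256338 0.09547749 0.04798672] [0.27118529 0.26915483 0.00796975]
 cheeks 57 [[0.46582642 0.17468718]
 [0.4351803  0.11401084]] [0.45050335 0.14434901] 0.06797648
```

View pics/topcrop.png

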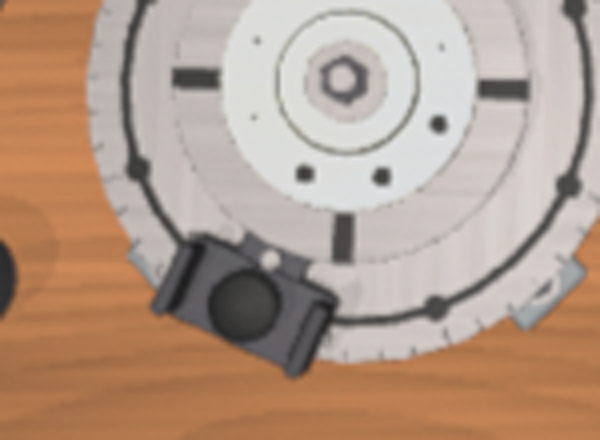

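Axis (0.554, 0.095) and head (0.451, 0.145) agree in both views to 2 mm. The radius comes out at 115 mm, the head height at 91–92 mm and the cheek spacing at 68 mm, all as specified. Next I work out the moves in tool axes and check the next hole.

```bash
cat >> h.py <<'E'
from scipy.spatial.transform import Rotation as Ro
A=np.array([.5542,.0949]);H=np.array([.4508,.1451])
def tool():
    s=manip.get_state();w,x,y,z=s["ee_rot"];return s,Ro.from_quat([x,y,z,w]).as_matrix()
def to(p):
    s,R=tool();return np.round(R.T@(np.array(p)-s["position"])*100,2)
def arc(deg):
    a=np.radians(deg);c,s=np.cos(a),np.sin(a);return A+np.array([[c,-s],[s,c]])@(H-A)
E
python3 - <<'E'
from h import *
s,R=tool();print(np.round(R,3));print(to([*H,.15]),to([*H,.23]),arc(45))
f=np.load("top0.npz");print("hole",ray(f["K"],f["R"],f["t"],309,247,.048))
P=cloud({"depth":f["depth"]},f["K"],f["R"],f["t"]);z=P[...,2];m=(z>.1)&(z<.17)&(np.hypot(*(np.moveaxis(P[...,:2],-1,0)-A[:,None,None]))<.3)&(P[...,1]>.25);print("bottle",P[m].min(0),P[m].max(0))
E
```

```text
[[-0.     0.332 -0.943]
 [ 0.002 -0.943 -0.332]
 [-1.    -0.002 -0.   ]]
[  8.15 -56.14 -47.33] [  0.15 -56.16 -47.33] [0.4455884  0.05728192]
hole [0.4452313  0.05716689 0.048     ]
bottle [0.43284051 0.28028781 0.10003435] [0.48757278 0.33128619 0.15775843]
```

```bash
python3 -m creep '{"delta_pos":[[0,-1.5,-1.3],[0,-5,-4.2],[0,-9,-7.6],[0,-13,-11],[0,-17,-14.3],[0,-21,-17.7],[0,-25,-21],[0,-29,-24.4],[0,-33,-27.8],[0,-37,-31.2]],"dr":[[0,0,0],[0,0,0],[0,0,0],[0,0,0],[0,0,0],[0,0,0],[0,0,0],[0,0,0],[0,0,0],[0,0,0]]}' -1 20; python3 -c "
from h import *
print(to([*H,.14]))"
```

```text
clock: 1.1
position: [0.3557, -0.1052, 0.2313]
ee_rot: [0.119, 0.697, 0.119, -0.697]
contact_force: [1.4, -0.4, -0.1]
width: -0.0002
[  9.12 -20.46 -17.27]
```

```bash
python3 -m creep '{"delta_pos":[[0,-4,-3.3],[1,-8,-6.7],[2,-12,-10],[3.5,-15.5,-13],[5,-18,-15],[6.5,-19,-15.9],[8,-19.2,-16.1],[9,-19.2,-16.1],[9,-19.2,-16.1],[9,-19.2,-16.1]],"dr":[[0,0,0],[0,0,0],[0,0,0],[0,0,0],[0,0,0],[0,0,0],[0,0,0],[0,0,0],[0,0,0],[0,0,0]]}' -1
python3 - <<'E'
from h import *
print(to([*H,.098]))
for n in("top","scene"):
    d,K,R,t=cam(n);s=manip.get_state()
    for p in([*H,.092],s["position"]):
        q=K@(R@np.array(p)+t);print(n,q[:2]/q[2])
    if n=="scene":
        cv2.imwrite("pics/s1.png",cv2.resize(d["pixels"][90:260,280:480],None,fx=4,fy=4,interpolation=cv2.INTER_CUBIC)[:600])
E
```

```text
clock: 2.1
position: [0.4437, 0.127, 0.1414]
ee_rot: [-0.119, -0.697, -0.119, 0.697]
contact_force: [0.3, 0.2, 0.2]
width: -0.0
[ 4.34 -1.47 -1.27]
top [260.4461588  246.49395554]
top [266.01239133 252.53504287]
scene [364.22756706 163.83010263]
scene [357.10085059 144.8607914 ]
```

View pics/s1.png

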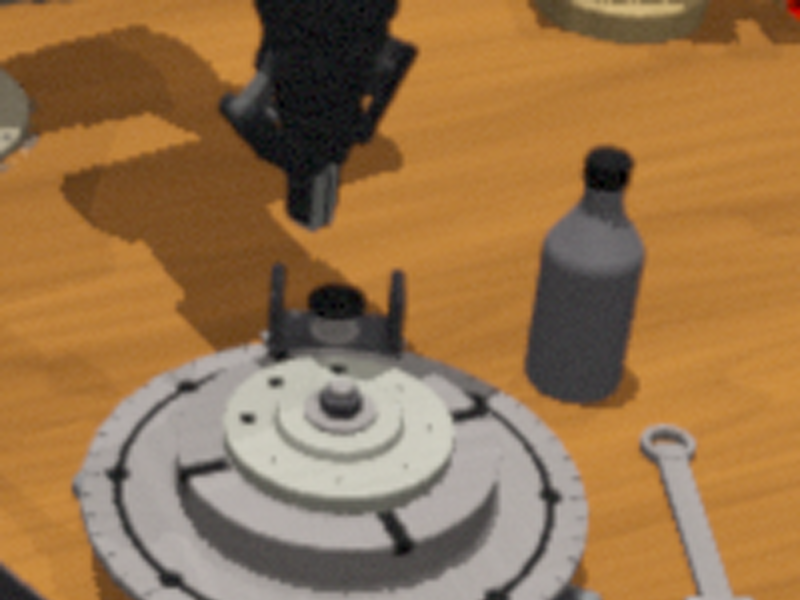

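The crop shows the shut fingertips at (312,225), up and to the left of the head at (336,300) between its cheeks. This agrees with the 18 mm offset I computed. I'll centre and go down to just above the head.

```bash
python3 -m creep '{"delta_pos":[[0,-0.8,-0.7],[0,-1.5,-1.25],[1,-1.5,-1.25],[2,-1.5,-1.25],[3,-1.5,-1.25],[3.8,-1.5,-1.25],[4.2,-1.5,-1.25],[4.2,-1.5,-1.25],[4.2,-1.5,-1.25]],"dr":[[0,0,0],[0,0,0],[0,0,0],[0,0,0],[0,0,0],[0,0,0],[0,0,0],[0,0,0],[0,0,0]]}' -1; python3 -c "
from h import *
print(to([*H,.079]))
"
```

```text
clock: 3.1
position: [0.4507, 0.1457, 0.0993]
ee_rot: [0.119, 0.697, 0.119, -0.697]
contact_force: [0.5, 0.5, -0.1]
width: 0.0002
[2.03 0.05 0.01]
```

Within 1 mm of the head's centre, so I press down to about z 0.079.

```bash
python3 -m creep '{"delta_pos":[[0.5,0,0],[0.9,0,0],[1.3,0,0],[1.6,0,0],[1.85,0,0],[2.0,0,0],[2.0,0,0],[2.0,0,0]],"dr":[[0,0,0],[0,0,0],[0,0,0],[0,0,0],[0,0,0],[0,0,0],[0,0,0],[0,0,0]]}' -1; python3 -c "
from h import *
s,R=tool();p=s['position']
for a in(10,20,30,38,42,45):print(a,np.round(R.T@np.r_[arc(a)-H,0]*100,2))"
```

```text
clock: 3.9
position: [0.4511, 0.1458, 0.0803]
ee_rot: [0.119, 0.698, 0.119, -0.696]
contact_force: [-1.4, -0.5, 8.9]
width: 0.0003
10 [-0.    1.53  1.3 ]
20 [-0.    3.26  2.31]
30 [-0.    5.14  3.  ]
38 [-0.    6.71  3.32]
42 [-0.    7.51  3.39]
45 [-0.    8.11  3.41]
```

```bash
python3 -m creep '{"delta_pos":[[0.1,0,0],[0.2,0,0],[0.25,0,0],[0.25,0,0],[0.25,0,0]],"dr":[[0,0,0],[0,0,0],[0,0,0],[0,0,0],[0,0,0]]}' -1
```

```text
clock: 4.4
position: [0.4511, 0.1458, 0.078]
ee_rot: [0.119, 0.698, 0.119, -0.696]
contact_force: [-2.2, -0.1, 10.2]
width: 0.0001
```

Right in: z is 0.078 and the force 10 N, as the spring should give. Now I sweep round.

```bash
python3 -m creep '{"delta_pos":[[0,0.3,0.28],[0,0.75,0.68],[0,1.15,1.0],[0,1.53,1.3],[0,1.95,1.58],[0,2.38,1.84],[0,2.82,2.08],[0,3.26,2.31],[0,3.26,2.31],[0,3.26,2.31]],"dr":[[0,0,0],[0,0,0],[0,0,0],[0,0,0],[0,0,0],[0,0,0],[0,0,0],[0,0,0],[0,0,0],[0,0,0]]}' -1;  python3 - <<'E'
from h import *
d,K,R,t=cam("scene");P=cloud(d,K,R,t);x,y,z=np.moveaxis(P,-1,0);p=manip.get_state()["position"]
print("tip radius, angle",np.hypot(*(p[:2]-A)),np.degrees(np.arctan2(p[1]-A[1],p[0]-A[0]))-154.1+0)
cv2.imwrite("pics/s2.png",cv2.resize(d["pixels"][110:260,280:480],None,fx=4,fy=4,interpolation=cv2.INTER_CUBIC))
E
```

```text
clock: 5.4
position: [0.4415, 0.1072, 0.0783]
ee_rot: [0.119, 0.699, 0.119, -0.695]
contact_force: [-0.5, 0.1, 11.1]
width: -0.0
tip radius, angle 0.1133999162595913 19.637478690635334
```

View pics/s2.png

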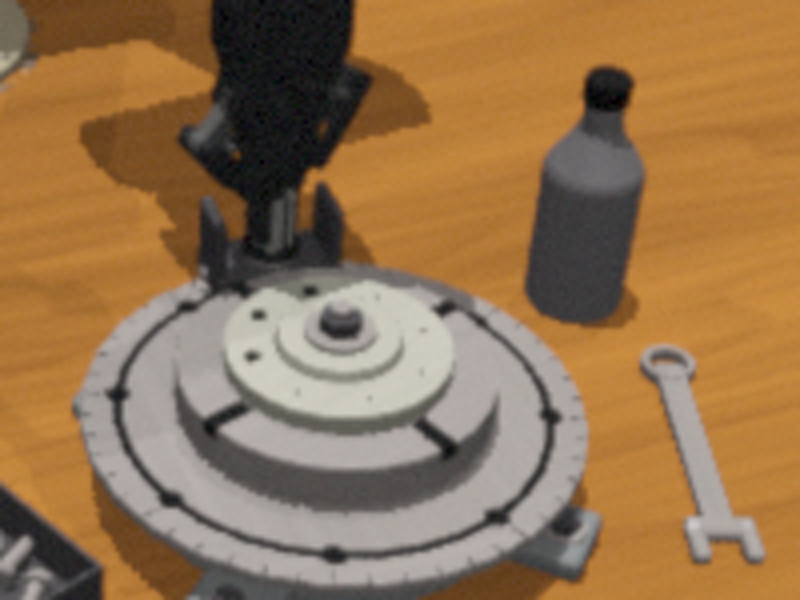

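The cheeks, at (215,235) and (328,215), have come round with the tip at (272,250), so the arm is being carried. Now on to about 44°.

```bash
python3 -m creep '{"delta_pos":[[0,0.35,0.15],[0,0.93,0.38],[0,1.4,0.55],[0,1.88,0.69],[0,2.37,0.8],[0,2.86,0.9],[0,3.35,0.98],[0,3.85,1.05],[0,4.25,1.08],[0,4.6,1.1]],"dr":[[0,0,0],[0,0,0],[0,0,0],[0,0,0],[0,0,0],[0,0,0],[0,0,0],[0,0,0],[0,0,0],[0,0,0]]}' -1;  python3 - <<'E'
from h import *
p=manip.get_state()["position"]
print("tip radius, angle",np.hypot(*(p[:2]-A)),np.degrees(np.arctan2(p[1]-A[1],p[0]-A[0]))%360-154.1)
d,K,R,t=cam("top");cv2.imwrite("pics/t2.png",cv2.resize(d["pixels"][170:290,200:370],None,fx=4,fy=4,interpolation=cv2.INTER_CUBIC))
E
```

```text
clock: 6.45
position: [0.4463, 0.0608, 0.0783]
ee_rot: [0.119, 0.699, 0.119, -0.695]
contact_force: [-0.9, 1.8, 11.2]
width: -0.0001
tip radius, angle 0.11313421937323109 43.463025711643866
```

```bash
python3 -m creep '{"delta_pos":[[0,0.1,0],[-0.3,0.1,0],[-0.6,0.1,0],[-0.9,0.1,0],[-0.9,0.1,0],[-0.9,0.1,0]],"dr":[[0,0,0],[0,0,0],[0,0,0],[0,0,0],[0,0,0],[0,0,0]]}' -1;  python3 - <<'E'
from h import *
p=manip.get_state()["position"]
print("tip radius, angle",np.hypot(*(p[:2]-A)),np.degrees(np.arctan2(p[1]-A[1],p[0]-A[0]))%360-154.1)
E
```

```text
clock: 7.1
position: [0.4445, 0.0593, 0.0855]
ee_rot: [-0.119, -0.697, -0.119, 0.697]
contact_force: [0.2, -1.2, -0.2]
width: -0.0001
tip radius, angle 0.11527656803407793 43.874599331338004
```

No force at z 0.0855, so the pin is rubbing just short of the hole. I raise clear of the risen-head height, still between the cheeks, and measure the arm.

```bash
python3 -m creep '{"delta_pos":[[-0.5,0,0],[-1.0,0,0],[-1.0,0,0]],"dr":[[0,0,0],[0,0,0],[0,0,0]]}' -1;  python3 - <<'E'
from h import *
p=manip.get_state()["position"]
print("tip radius, angle",np.hypot(*(p[:2]-A)),np.degrees(np.arctan2(p[1]-A[1],p[0]-A[0]))%360-154.1)
d,K,R,t=cam("scene");P=cloud(d,K,R,t);x,y,z=np.moveaxis(P,-1,0)
h=arc(45);r=np.hypot(x-A[0],y-A[1])
m=(d["depth"]>0)&(np.hypot(x-h[0],y-h[1])<.055)&(z>.0985)&(z<.104)&(np.hypot(x-p[0],y-p[1])>.022)
c=P[m];a=np.degrees(np.arctan2(c[:,1]-A[1],c[:,0]-A[0]))%360-154.1
lo,hi=a[a<44],a[a>=44];print(len(lo),len(hi),lo.mean(),hi.mean(),(lo.min(),lo.max(),hi.min(),hi.max()))
f=np.load("scene0.npz");P=cloud({"depth":f["depth"]},f["K"],f["R"],f["t"]);x,y,z=np.moveaxis(P,-1,0)
m=(np.hypot(x-H[0],y-H[1])<.055)&(z>.0985)&(z<.104)&(np.hypot(x-A[0],y-A[1])>.08)
c=P[m];a=np.degrees(np.arctan2(c[:,1]-A[1],c[:,0]-A[0]))%360-154.1;print("start",a[a<0].mean(),a[a>0].mean(),a.min(),a.max())
cv2.imwrite("pics/s3.png",cv2.resize(d["pixels"][110:260,280:480],None,fx=4,fy=4,interpolation=cv2.INTER_CUBIC))
_,Rt=tool();print([np.round(Rt.T@np.r_[arc(q)-p[:2],0]*100,2) for q in(45,50,55)])
E
```

```text
clock: 7.4
position: [0.4455, 0.0593, 0.0965]
ee_rot: [0.119, 0.698, 0.119, -0.696]
contact_force: [-0.0, -0.2, 0.7]
width: -0.0001
tip radius, angle 0.1143317546015123 44.02806966872683
35 37 24.83680615801346 57.71210120459989 (np.float64(21.367453105793885), np.float64(27.80036827043682), np.float64(53.925196685982485), np.float64(62.850070951536594))
start -16.29534467143907 16.85768822880367 -19.728909337061367 19.717755695709997
[array([0.  , 0.19, 0.06]), array([0.  , 1.2 , 0.03]), array([ 0.  ,  2.19, -0.1 ])]
```

View pics/s3.png

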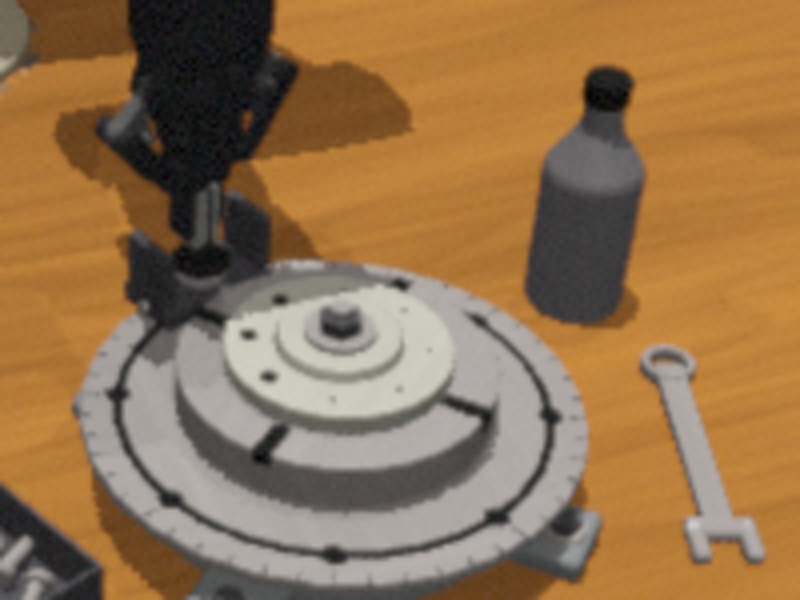

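The crop shows the tip at (200,235) over the still-low head at (200,262), between cheeks at (150,275) and (250,230). The arm measures about 41°, some 8 mm short, because it slipped a little behind the tip. I'll push the leading cheek gently: contact should come at about 0.95 cm and locking at about 1.75 cm.

```bash
python3 -m creep '{"delta_pos":[[0,0.3,0.05],[0,0.6,0.05],[0,0.8,0.05],[0,1.0,0.03],[0,1.15,0.02],[0,1.3,0],[0,1.4,0],[0,1.5,0],[0,1.5,0]],"dr":[[0,0,0],[0,0,0],[0,0,0],[0,0,0],[0,0,0],[0,0,0],[0,0,0],[0,0,0],[0,0,0]]}' -1;  cat > m.py <<'E'
from h import *
p=manip.get_state()["position"]
print("tip angle",np.degrees(np.arctan2(p[1]-A[1],p[0]-A[0]))%360-154.1)
d,K,R,t=cam("scene");P=cloud(d,K,R,t);x,y,z=np.moveaxis(P,-1,0)
h=arc(45)
m=(d["depth"]>0)&(np.hypot(x-h[0],y-h[1])<.055)&(z>.0985)&(z<.104)&((np.hypot(x-p[0],y-p[1])>.022)|(p[2]>.12))&(np.hypot(x-A[0],y-A[1])>.09)
c=P[m];a=np.degrees(np.arctan2(c[:,1]-A[1],c[:,0]-A[0]))%360-154.1
lo,hi=a[a<43],a[a>=43];print(len(lo),len(hi),"arm",lo.mean()+16.3,hi.mean()-16.9)
m=(np.hypot(x-h[0],y-h[1])<.015)&(z>.07)&(z<.095)&(d["pixels"].max(-1)<60);print("head z",m.sum(),np.percentile(z[m],[50,90]) if m.any() else 0)
E
python3 m.py
```

```text
clock: 8.35
position: [0.4499, 0.0451, 0.0958]
ee_rot: [-0.119, -0.697, -0.119, 0.697]
contact_force: [0.4, 0.3, 0.0]
width: 0.0002
tip angle 51.41537465534964
31 4 arm 41.14439612040557 39.02301944034302
head z 60 [0.07989415 0.08172538]
```

```bash
python3 -m creep '{"delta_pos":[[0,0.15,-0.02],[0,0.3,-0.04],[0,0.4,-0.06],[0,0.5,-0.08],[0,0.55,-0.08],[0,0.6,-0.08],[0,0.6,-0.08]],"dr":[[0,0,0],[0,0,0],[0,0,0],[0,0,0],[0,0,0],[0,0,0],[0,0,0]]}' -1; python3 m.py
```

```text
clock: 9.1
position: [0.453, 0.0392, 0.0959]
ee_rot: [0.12, 0.697, 0.119, -0.697]
contact_force: [0.5, -0.3, 0.0]
width: 0.0002
tip angle 54.75231719019965
34 4 arm 44.55854652587273 43.57991111061585
head z 56 [0.09014672 0.09195814]
```

The head is back up at 0.092 and the arm is at about 44.6°, so the pin has snapped in. I back off the cheek to the middle and lift away.

```bash
python3 -m creep '{"delta_pos":[[0,-0.3,0],[0,-0.7,0],[0,-1.0,0],[-0.6,-1.0,0],[-2,-1.0,0],[-5,-1.0,0],[-9,-1.0,0],[-12,-1.0,0],[-12,-1.0,0],[-12,-1.0,0]],"dr":[[0,0,0],[0,0,0],[0,0,0],[0,0,0],[0,0,0],[0,0,0],[0,0,0],[0,0,0],[0,0,0],[0,0,0]]}' -1; python3 m.py
python3 - <<'E'
from h import *
d,K,R,t=cam("scene");cv2.imwrite("pics/s4.png",d["pixels"][:, :560])
f=np.load("scene0.npz");D=cv2.absdiff(f["px"],d["pixels"]).max(-1)
for n,b in(("bottle",(412,125,440,190)),("wrench",(438,195,470,250)),("tray",(240,225,306,280)),("deburrer",(232,178,270,238))):
    print(n,"changed px",(D[b[1]:b[3],b[0]:b[2]]>40).sum())
d,K,R,t=cam("top");P=cloud(d,K,R,t);x,y,z=np.moveaxis(P,-1,0);h=arc(45)
m=(np.hypot(x-h[0],y-h[1])<.024)&(z>.074)&(z<.097);print("top head",m.sum(),P[m].mean(0) if m.any() else 0,h)
E
```

```text
clock: 10.15
position: [0.4495, 0.0492, 0.2166]
ee_rot: [0.12, 0.698, 0.119, -0.696]
contact_force: [-0.9, -0.3, -1.0]
width: -0.0002
tip angle 49.46001739404855
33 33 arm 44.25801672087469 43.62808142765019
head z 97 [0.09052226 0.09225192]
bottle changed px 0
wrench changed px 0
tray changed px 0
deburrer changed px 145
top head 0 0 [0.4455884  0.05728192]
```

View pics/s4.png

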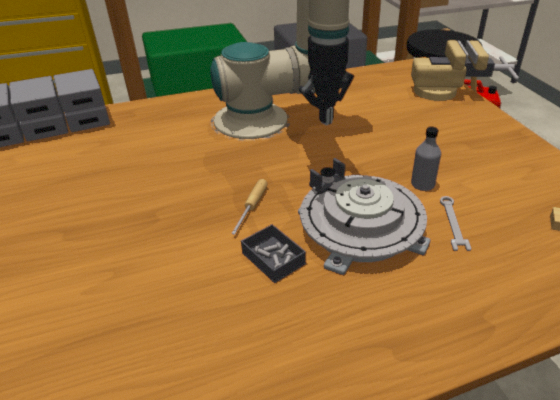

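The head is up at (327,172) between its cheeks, and the gripper is well clear above. The four loose things are where they were. The 145 changed pixels at the deburrer are the robot's shadow, which has moved off its handle end; the tool is still at (250,207). I hand it in.

```bash
python3 -c "
from h import *
print(np.abs(manip.get_state()['qd']).max());manip.sign_off()"
```

```text
0.005972589837494805
the job is handed in; nothing more can be done
```

The table is locked one hole on, as far as my checks show, and the job was handed in at about 10 s of the 38 s allowed.

**What I did:** I pressed the plunger right in with shut fingertips (z 0.078, about 10 N). I carried the arm round by friction to about 41°. When I lifted, the pin had not dropped in because the arm had slipped about 3° behind the tip. I then pushed the leading cheek gently until the pin snapped up, backed off and lifted clear.

**Last checks:**
- **Plunger:** the head is back at z of about 0.092, fully up.
- **Angle:** the arm read 43.6° to 44.6° in the scene camera. That is 0.4° to 1.4° under 45°, and I take it for measurement error, since the head can only rise in a hole.
- **Contact:** the tool is about 12 cm above the mechanism. Every force reading stayed at or below about 11 N.
- **Loose things:** the bottle, spanner and tray showed no changed pixels. The deburring tool showed 145, which I put down to the robot's shadow moving off it, as it lies in the same place in the picture.
- **Failed check:** the top view gave no second reading of the head's final position; it returned no points there, probably because the arm was in the way.

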